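# Load the orange marker into the gravity dispenser

### The arm

A 6-joint arm with a two-finger parallel gripper is mounted at the origin on a cart in front of the work surface, level with it; the furniture and walls round the work are solid. World frame = base frame: x ahead of the robot, y to its left, z up, the work surface at z = 0. Lengths are in m, angles in degrees, forces in N, time in s.
With the tool pointing down it reaches from about 0.25 to 0.725 m from the base axis. Payload 9.7 kg.
Tool frame: the origin (TCP) lies at the very end of the fingers, on their centre line; the grasp point (between the pads) lies 19 mm behind it; z points along the fingers, y is the line along which they close (so a half turn about z gives the same grasp; the last joint's range is limited). The gripper opens to 85 mm and grips with 20 to 120 N. Pads are 22 mm wide; open, the fingers measure 114 mm over their backs; the gripper's body (76 mm by 85 mm) begins 54 mm behind the grasp point. The pads swing forward as they close: fully open they stand 13 mm farther back than shut.
Start: joints at [-75.115, 4.979, 10.078, 95.1, 0, 90], TCP at [0.141, -0.532, 0.231] pointing down, gripper open.
Joint ranges: [-179.16, 179.16], [-48.56, 103.87], [-65.8, 70.77], [-126.05, 130.52], [-82.76, 87.17], [-180, 180]. Speed limits (degrees/s): [127.2, 127.2, 147.25, 180, 180, 180].

### API

Orientations are given as [roll, pitch, yaw] about the fixed x, y, z axes, in that order (R = Rz(yaw) Ry(pitch) Rx(roll)).
In Python, from workcell import bot gives the robot as it stands.
- The arm moves only by the tool arm_command, never from a script. Its argument "series" is a list of rows, each a list of 4 numbers: the shift along the tool's x, y, z in m, then the turn about the tool's z in rad. A call has exactly 5 rows; each row is the pose to reach, as a shift and turn from the pose commanded when the call began, along the tool's axes at that moment; what a row does not reach only later rows make up. A row lasts 1/10 s, in which the tool goes at most 50 mm and 8.59 degrees, less where a joint would pass 70% of its speed; a pose out of reach is approached as far as the arm can. A call with a gripper value outside its range is refused whole. "hand" is the finger opening in m, from 0 to 0.0854, set as the call begins (left out, the last holds). The fingers move at their own pace and stop on an object; "grip_force" is the grip in N (left out, the last holds). Time passes only in rows, so rows that repeat a pose let the fingers close, or fill a call up. It gives the time, the measured TCP pose, the force, the opening and the grip force at its end, in the units of the state.
- bot.get_obs(): the state, without advancing time (a new reading comes with each control period).
- bot.camera(name): name is "scene" or "top"; returns a dict with "color" (384x512x3 uint8, blue, green, red), "camera_matrix" (3x3 intrinsics, pixels), "xyz" and "orientation" of the camera in the world. Camera axes: x right, y up, looking along -z (the intrinsics and any distortion apply to the point x, -y, -z); pixel columns grow to the right and rows downward; lengths in m; the calibration is good to about 2 mm. A picture is of the moment at which its call begins. There is no depth.
- bot.job_done(): hands the job in; it is judged then, once.
Trained networks look in the newest picture that a camera, given by its name, has taken for a name from the list of things; names that differ only in an ending like _2 or _b are one class to them, and where a whole thing is asked for, a point or a joint stands for the part that bears it (a point fixed in the world has none). Each returns a list of dicts, best first, with "confidence" (0 to 1); they miss things now and then, are a little off and sometimes report something else, mostly with a low value. They report only what shows in the picture. A call takes as long as a camera call. They do not tell look-alikes from the thing itself.
- bot.find_in(camera, target): "location" ([column, row] in pixels, amid what is visible of it).
- bot.mark_of(camera, target): "location" ([column, row] in pixels: a listed point, or the origin of a listed thing).
The state is a dict: "time": time; "q": joint angles; "qd": joint speeds; "joint_efforts": joint torques, N m; "ee_pos": TCP position; "tcp_rot": TCP orientation; "wrist_force": force on the tool from outside, world axes, zero at the start; "torque": the same for the moment, N m; "opening": finger opening in m; "grasp_force": force on a finger pad.
Only numpy, scipy, OpenCV 4.12 (cv2) and the standard library are available. Lean on these libraries where they do the work, as an engineer would, in place of code of your own. Each camera call takes 0.05 s, during which the arm holds its last target. There are 200 camera calls.

### The job

Feed the orange felt marker into the sloping marker dispenser the same way round as the navy one already in it: lying across the chute with its white end plug towards the white side cheek. Lower it into the open mouth at the high end, between the two cheeks, before letting go, so that it rolls down under the clear cover and queues at the front; leave the pink marker where it lies.

Things in the scene. Friction and masses are not known exactly. Their poses are not given: they have to be found in the camera images.
- orange_marker: Orange round felt marker lying on the open table, 128 mm long, 17 mm in diameter, 10 to 18 g. One end is a white plug 13 mm long, the other a slightly tapered orange cap; a white band lies near the middle, a little towards the cap. Origin: underside, halfway along (8.5 mm below its axis). Its y axis runs along the barrel, +y towards the white plug.
- pink_marker: Pale pink felt marker of the same size and shape, lying on the other side of the dispenser; not wanted, to be left where it lies. Origin and axes as for the orange marker.
- dispenser: Fixed slippery chute, 278 x 187 mm (x, y), origin mid-base. Floor slopes down 15 deg to its -x end, where a lip holds the queue. Cheeks 175 mm apart, white on +y, black on -y. Clear cover over x -60 to 0 mm, rear edge 89 mm high. Open mouth x 0 to 125 mm, centre x 66, y 0, floor there 71 mm high, rear board 102 mm. Let go with its axis 110 mm up, a marker drops and rolls down in 2 s.
- white_cheek (a point): Middle of the top edge of the white cheek beside the mouth, 139 mm above the table, as high as the black cheek opposite; in the dispenser's frame x = +0.050, y = +0.0905.
There are look-alikes about, which are no part of the job. There is more than one size of the orange_marker; the job needs the smallest.

How it is judged (in metres and radians):
On the way, in this order (a step that is already met when the one before it is completed fails the run):
1. the orange marker is held across the open mouth, lowered between the cheeks, white end towards the white cheek (x of orange_marker in the frame of dispenser between 0.01 and 0.125 m and y of orange_marker in the frame of dispenser between -0.03 and 0.03 m and height (world z) of orange_marker below 0.125 m and y of white_cheek in the frame of orange_marker above 0.04 m and contact force between the fingers and orange_marker above 0.3 N), for 0.05 s.
2. the orange marker rolls down under the clear cover (x of orange_marker in the frame of dispenser between -0.05 and -0.01 m and height (world z) of orange_marker below 0.072 m).
At the end, for the whole second after the job is handed in: The orange marker rests, released, on the floor of the dispenser in the queue at its front end (its origin within about 55 mm of the front lip), across the chute to within 0.2 rad, between the cheeks, with its white end towards the white cheek (x of orange_marker in the frame of dispenser between -0.13 and -0.07 m and y of orange_marker in the frame of dispenser between -0.03 and 0.03 m and height (world z) of orange_marker below 0.06 m and angle between the y axis of orange_marker and the y axis of dispenser, either way round below 0.2 rad and y of white_cheek in the frame of orange_marker above 0.04 m and linear speed of orange_marker below 0.03 m/s and angular speed of orange_marker below 0.5 rad/s); the robot touches nothing.
It fails at once if the pink marker is moved more than 40 mm (distance of pink_marker from where it was at the start of the episode above 0.04 m).
It also fails if it takes over 38 s, if anything falls off the work surface, if the arm or the gripper's body presses on something with over 40 N, if the wrist force passes 120 N, or if a joint passes its speed limit or range.

## Working session

There is one attempt and no reset: what is moved stays moved. The work goes in short steps, Python scripts to look and compute and a tool call to move; the robot and the scene stay as the last step left them, time stands still between calls to the robot, and variables do not carry over. Pictures are saved under pics/ and viewed, at most 10 in all, crops included, and the job is handed in when it is done.

Besides the shell and the picture viewer there is one more tool, called after "Request:" as name(argument=value, ...), one argument or row to a line, values as JSON. arm_command: Moves the arm, as the interface text tells. Its arguments: {"type":"object","properties":{"series":{"type":"array"},"hand":{"type":"number"},"grip_force":{"type":"number"}},"required":["series"]}

```bash
mkdir -p pics
cat > h.py <<'E'
import numpy as np, cv2
from workcell import bot
from scipy.spatial.transform import Rotation as R
def rot(o):
    o=np.array(o,float)
    if o.shape==(3,3): return o
    if o.size==4: return R.from_quat(o).as_matrix()
    return R.from_euler('xyz',o,degrees=True).as_matrix()
def unproj(c,px,z):
    K=np.array(c['camera_matrix']);d=np.linalg.inv(K)@[px[0],px[1],1]
    d=rot(c['orientation'])@[d[0],-d[1],-d[2]];p=np.array(c['xyz'])
    return p+d*(z-p[2])/d[2]
def proj(c,P):
    q=rot(c['orientation']).T@(np.array(P)-c['xyz']);q=np.array([q[0],-q[1],-q[2]])
    u=np.array(c['camera_matrix'])@q;return u[:2]/u[2]
E
python3 - <<'E'
from h import *
for n in('top','scene'):
    c=bot.camera(n);cv2.imwrite(f'pics/{n}0.png',c['color'])
    print(n,{k:v for k,v in c.items() if k!='color'})
    for t in('orange_marker','pink_marker','dispenser','white_cheek'):
        print(t,[(np.round(d['location'],1).tolist(),round(d['confidence'],2),np.round(unproj(c,d['location'],0.139 if t=='white_cheek' else 0),3).tolist()) for d in bot.mark_of(n,t)])
print(bot.get_obs())
E
```

```text
top {'camera_matrix': array([[415.33935868,   0.        , 254.56490533],
       [  0.        , 415.33935868, 192.41784961],
       [  0.        ,   0.        ,   1.        ]]), 'xyz': array([0.29135596, 0.16723833, 1.45654715]), 'orientation': array([  9.78069196,  -0.10215223, -89.60602315])}
orange_marker [([218.6, 224.3], 0.64, [0.428, 0.292, 0.0]), ([127.1, 176.6], 0.5, [0.597, 0.623, 0.0])]
pink_marker [([384.5, 205.2], 0.56, [0.5, -0.294, 0.0])]
dispenser [([289.6, 185.9], 0.8, [0.567, 0.041, 0.0])]
white_cheek [([266.7, 162.8], 0.63, [0.617, 0.128, 0.139])]
scene {'camera_matrix': array([[402.96124822,   0.        , 249.57361314],
       [  0.        , 402.96124822, 190.94756217],
       [  0.        ,   0.        ,   1.        ]]), 'xyz': array([-0.04597339,  0.99205655,  0.93384273]), 'orientation': array([  50.49941243,    0.40706257, -146.72866332])}
orange_marker [([212.1, 283.7], 0.65, [0.443, 0.454, -0.0]), ([132.1, 305.9], 0.61, [0.58, 0.631, 0.0]), ([247.1, 248.5], 0.49, [0.433, 0.288, 0.0])]
pink_marker [([309.2, 154.1], 0.52, [0.506, -0.282, 0.0])]
dispenser [([256.2, 192.7], 0.96, [0.555, 0.044, 0.0])]
white_cheek [([224.4, 167.6], 0.95, [0.626, 0.132, 0.139])]
{'time': 0.5, 'q': array([-7.51158938e+01,  4.97993669e+00,  1.00760730e+01,  9.50997924e+01,
       -1.62332243e-04,  9.00021917e+01]), 'qd': array([-0.00745544,  0.00709071, -0.0346157 ,  0.07426307, -0.10431917,
        0.03446493]), 'joint_efforts': array([ 9.31844306e-05, -5.19649315e+01,  4.64542544e+01,  1.85213234e-03,
       -4.26763563e-05, -6.22545961e-07]), 'ee_pos': array([ 0.14127038, -0.53152958,  0.231255  ]), 'tcp_rot': array([-1.79996344e+02,  1.62472094e-04,  1.48819145e+01]), 'wrist_force': array([-0.21118621, -1.17773722,  0.44184409]), 'torque': array([ 0.00206439, -0.07857746, -0.02040458]), 'grasp_force': 0.0, 'opening': 0.08540122632444884}
```

```bash
ls
```

```text
h.py
pics
```

View pics/top0.png

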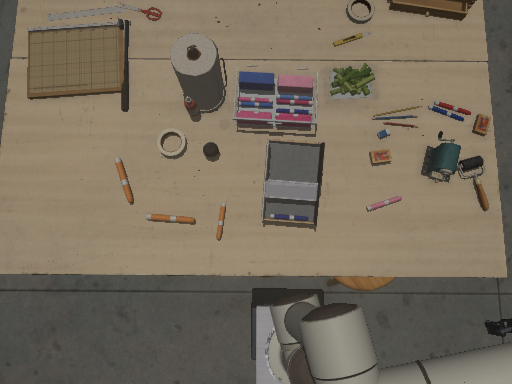

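View pics/scene0.png

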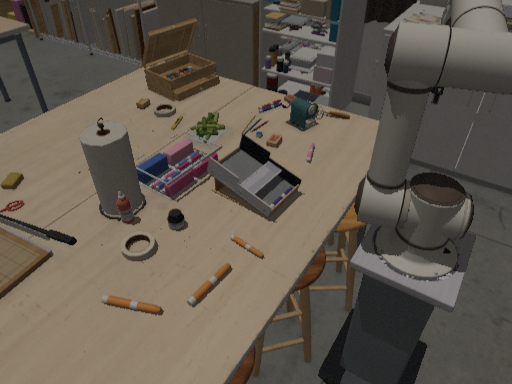

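Three orange candidates are visible in the top view: A at (123,180), B at (170,218) and C at (221,221). C looks shortest, with scene pixel (247,247). The dispenser is at about (293,183), with its mouth at the far end. The navy marker is at (290,217) and the pink one at (384,203). I'll measure the lengths and enlarge C.

Run:
```python
from h import *
ims=[]
for n in('top','scene'):
    c=bot.camera(n);im=c['color'];hsv=cv2.cvtColor(im,cv2.COLOR_BGR2HSV)
    pts=[(123,180),(170,218),(221,221)] if n=='top' else [(131,304),(210,283),(247,247)]
    m=cv2.inRange(hsv,(5,130,90),(20,255,255))
    for p in pts:
        mm=np.zeros_like(m);cv2.circle(mm,p,30,255,-1);ys,xs=np.nonzero(m&mm)
        W=np.array([unproj(c,(x,y),.0085)[:2] for x,y in zip(xs,ys)])
        k=np.linalg.norm(W-np.median(W,0),axis=1)<.12;W=W[k]
        mu=W.mean(0);u,s,v=np.linalg.svd(W-mu);d=v[0];t=(W-mu)@d
        print(n,p,len(W),'ends',np.round(mu+d*t.min(),3),np.round(mu+d*t.max(),3),'len',round(np.ptp(t),3),'w',round(np.ptp((W-mu)@v[1]),3),'ang',np.degrees(np.arctan2(d[1],d[0])))
    x,y=pts[2]
    ims.append(cv2.resize(im[y-28:y+28,x-28:x+28],(390,390),interpolation=cv2.INTER_CUBIC))
    x,y=(293,183) if n=='top' else (255,178)
    ims.append(cv2.resize(im[y-50:y+50,x-50:x+50],(390,390),interpolation=cv2.INTER_CUBIC))
cv2.imwrite('pics/crop.png',cv2.resize(np.vstack([np.hstack(ims[:2]),np.hstack(ims[2:])]),(600,600)))
```

```text
top (123, 180) 201 ends [0.648 0.656] [0.506 0.604] len 0.151 w 0.021 ang -159.75190735167314
top (170, 218) 210 ends [0.454 0.529] [0.441 0.378] len 0.152 w 0.02 ang -94.55548380580765
top (221, 221) 121 ends [0.49  0.275] [0.386 0.313] len 0.11 w 0.115 ang 159.71929546375978
scene (131, 304) 318 ends [0.649 0.655] [0.505 0.602] len 0.153 w 0.021 ang -159.68996955858688
scene (210, 283) 230 ends [0.442 0.374] [0.453 0.523] len 0.149 w 0.019 ang 85.85868559409775
scene (247, 247) 150 ends [0.443 0.264] [0.418 0.387] len 0.126 w 0.11 ang 101.15968412168475
```

View pics/crop.png

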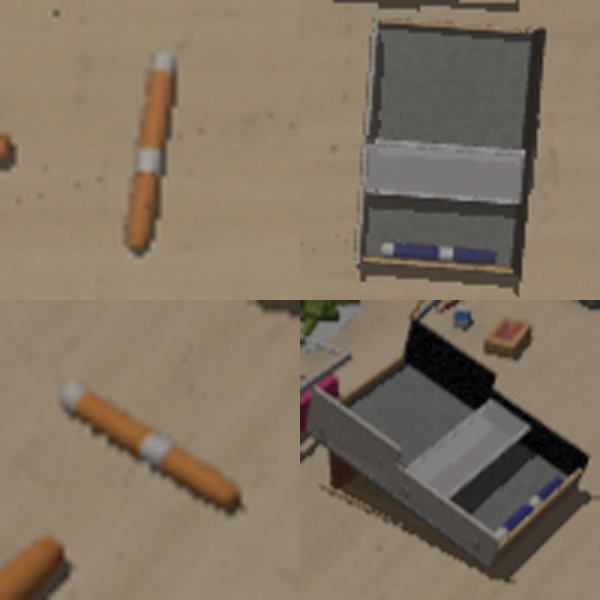

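C is confirmed as the target. It is about 128 mm long, while A and B are about 180 mm. Its white plug is at the far end (+x), its cap is near the robot, and the band is towards the cap. The dispenser's white cheek is on the image left (world +y).

Run:
```python
from h import *
from scipy.optimize import least_squares
C={n:bot.camera(n) for n in('top','scene')}
for n,p in(('top',(221,221)),('scene',(247,247))):
    c=C[n];im=c['color'];hsv=cv2.cvtColor(im,cv2.COLOR_BGR2HSV)
    m=cv2.inRange(hsv,(5,130,90),(20,255,255))
    nl,lab,st,ce=cv2.connectedComponentsWithStats(m)
    mm=np.zeros_like(m)
    for i in range(1,nl):
        if st[i,4]>8 and np.linalg.norm(ce[i]-p)<21: mm[lab==i]=1
    ys,xs=np.nonzero(mm)
    W=np.array([unproj(c,q,.0095)[:2] for q in zip(xs,ys)])
    mu=W.mean(0);v=np.linalg.svd(W-mu)[2];d=v[0]*np.sign(v[0][0]);t=(W-mu)@d
    lo,hi=mu+d*t.min(),mu+d*t.max()
    print(n,len(W),'cap end',lo.round(4),'orange end',hi.round(4),'len',np.ptp(t).round(3),'centre',(lo+d*.064).round(4),((hi+d*.013)-d*.064).round(4),'ang',np.degrees(np.arctan2(d[1],d[0])).round(1))
# dispenser fit
dets={n:{t:bot.mark_of(n,t) for t in('dispenser','white_cheek')} for n in C}
obs=[]
for n in C:
    for t,P in(('dispenser',(0,0,0)),('white_cheek',(.05,.0905,.139))):
        if dets[n][t]: obs.append((n,P,dets[n][t][0]['location']))
def W(s,P):
    a=s[2];return np.array([s[0]+np.cos(a)*P[0]-np.sin(a)*P[1],s[1]+np.sin(a)*P[0]+np.cos(a)*P[1],P[2]])
f=lambda s:np.ravel([proj(C[n],W(s,P))-q for n,P,q in obs])
r=least_squares(f,[.56,.04,0],loss='soft_l1');print('disp',r.x,np.degrees(r.x[2]),f(r.x).round(1))
c=C['top']
g=lambda x,y:(243+(x-300)/3,133+y/3)
for nm,a,b,z in(('rear',(380,22),(532,32),.1),('lip',(362,258),(518,270),.04),('white cheek',(377,22),(363,150),.139),('black',(543,32),(530,145),.139),('navy',(384,248),(497,258),.05)):
    A,B=unproj(c,g(*a),z),unproj(c,g(*b),z);print(nm,A.round(3),B.round(3),np.degrees(np.arctan2(*(A-B)[[1,0]])).round(1))
```

```text
top 109 cap end [0.379  0.2925] orange end [0.4911 0.2775] len 0.113 centre [0.4424 0.284 ] [0.4406 0.2842] ang -7.6
scene 127 cap end [0.3761 0.2942] orange end [0.4906 0.2791] len 0.115 centre [0.4396 0.2858] [0.4401 0.2858] ang -7.5
disp [ 0.56661022  0.04420006 -0.12622204] -7.2319902380272465 [-1.1 -0.6 -1.1 -0.5  2.7 -0.7  1.1 -0.6]
rear [0.705 0.116 0.1  ] [ 0.694 -0.055  0.1  ] 86.5
lip [0.443 0.135 0.04 ] [ 0.431 -0.043  0.04 ] 86.0
white cheek [0.693 0.121 0.139] [0.55  0.136 0.139] -6.0
black [ 0.683 -0.061  0.139] [ 0.556 -0.044  0.139] -7.5
navy [0.454 0.11  0.05 ] [ 0.443 -0.018  0.05 ] 85.3
```

Request:
arm_command(
  series=[
    [0.025,-0.035,0,0.02],
    [0.05,-0.07,0,0.04],
    [0.075,-0.105,0,0.06],
    [0.1,-0.14,0,0.08],
    [0.125,-0.175,0,0.1],
  ],
  hand=0.06,
)

```text
time: 1.4
ee_pos: [0.2173, -0.3288, 0.2313]
tcp_rot: [180.0, -0.0, 9.1]
wrist_force: [0.9, -0.3, 0.4]
opening: 0.0594
grasp_force: 0.0
```

```bash
cat > go.py <<'E'
# usage: go.py x y z yaw -> shift in the tool frame and turn needed
import sys
from h import *
o=bot.get_obs();x,y,z,yaw=map(float,sys.argv[1:])
d=rot(o['tcp_rot']).T@(np.array([x,y,z])-o['ee_pos'])
t=-((yaw-o['tcp_rot'][2]+180)%360-180)
print('t',o['time'],'q',o['q'].round(1),'pos',o['ee_pos'].round(4),'rot',o['tcp_rot'].round(2),'f',o['wrist_force'].round(1),'open',round(o['opening'],4),'grip',o['grasp_force'])
print('shift',d.round(4),'turn rad',round(np.radians(t),3))
E
python3 go.py .44 .285 .12 -7.5
```

```text
t 1.4 q [-56.5 -16.2  -9.4  96.8   0.  114.4] pos [ 0.2173 -0.3288  0.2313] rot [ 1.7998e+02 -2.0000e-02  9.0800e+00] f [ 0.9 -0.3  0.4] open 0.0594 grip 0.0
shift [ 0.3167 -0.571   0.1112] turn rad 0.289
```

Request:
arm_command(
  series=[
    [0.024,-0.043,0,-0.14],
    [0.048,-0.086,0,-0.28],
    [0.072,-0.129,0,-0.42],
    [0.096,-0.172,0,-0.56],
    [0.12,-0.215,0,-0.7],
  ],
)

```text
time: 1.9
ee_pos: [0.3015, -0.0971, 0.2316]
tcp_rot: [179.9, -0.0, 49.6]
wrist_force: [1.5, -0.4, 0.6]
opening: 0.0601
grasp_force: 0.0
```

```bash
python3 go.py .44 .285 .2 172.5
```

```text
t 1.9 q [-17.9 -26.7 -16.7  99.9   0.  112.6] pos [ 0.3015 -0.0971  0.2316] rot [ 1.7992e+02 -4.0000e-02  4.9550e+01] f [ 1.5 -0.4  0.6] open 0.0601 grip 0.0
shift [ 0.3807 -0.1425  0.0317] turn rad -2.146
```

Request:
arm_command(
  series=[
    [0.044,-0.016,0,-0.14],
    [0.088,-0.032,0,-0.28],
    [0.132,-0.049,0,-0.42],
    [0.176,-0.066,0,-0.56],
    [0.22,-0.082,0,-0.7],
  ],
)

```text
time: 2.4
ee_pos: [0.3829, 0.1236, 0.2316]
tcp_rot: [179.9, -0.0, 89.7]
wrist_force: [1.2, -0.5, 0.4]
opening: 0.0601
grasp_force: 0.0
```

```bash
python3 go.py .44 .285 .1 172.5
```

```text
t 2.4 q [ 17.9 -15.1  -8.5  96.5  -0.  108.1] pos [0.3829 0.1236 0.2316] rot [ 1.7994e+02 -1.0000e-02  8.9750e+01] f [ 1.2 -0.5  0.4] open 0.0601 grip 0.0
shift [0.1617 0.0562 0.1317] turn rad -1.444
```

Request:
arm_command(
  series=[
    [0.035,0.012,0,-0.14],
    [0.07,0.024,0.0,-0.28],
    [0.105,0.036,0.02,-0.42],
    [0.135,0.047,0.05,-0.56],
    [0.162,0.056,0.08,-0.7],
  ],
)

```text
time: 2.9
ee_pos: [0.4411, 0.2845, 0.1505]
tcp_rot: [179.9, 0.0, 129.8]
wrist_force: [1.4, -1.0, -0.5]
opening: 0.06
grasp_force: 0.0
```

```bash
python3 go.py .44 .285 .1 172.5
```

```text
t 2.9 q [32.8  0.6 -3.4 85.9  0.  83. ] pos [0.4411 0.2845 0.1505] rot [1.7994e+02 1.0000e-02 1.2985e+02] f [ 1.4 -1.  -0.5] open 0.06 grip 0.0
shift [ 0.0011 -0.0006  0.0505] turn rad -0.744
```

Request:
arm_command(
  series=[
    [0,0,0.01,-0.14],
    [0.001,0,0.02,-0.28],
    [0.001,0,0.04,-0.42],
    [0.001,0,0.05,-0.56],
    [0.001,0,0.06,-0.7],
  ],
)

```text
time: 3.4
ee_pos: [0.4398, 0.2833, 0.0905]
tcp_rot: [-180.0, -0.0, 169.9]
wrist_force: [0.4, -1.1, 0.4]
opening: 0.0601
grasp_force: 0.0
```

Request:
arm_command(
  series=[
    [0,0,0,-0.044],
    [0,0,0,-0.044],
    [0,0,0,-0.044],
    [0,0,0,-0.044],
    [0,0,0,-0.044],
  ],
)

```text
time: 3.9
ee_pos: [0.4401, 0.2835, 0.0916]
tcp_rot: [180.0, 0.0, 172.1]
wrist_force: [0.1, 0.1, -1.1]
opening: 0.0598
grasp_force: 0.0
```

```bash
python3 go.py .44 .285 .002 172.5
python3 - <<'E'
from h import *
ims=[]
for n in('top','scene'):
    c=bot.camera(n);x,y=(225,225) if n=='top' else (247,230)
    ims.append(cv2.resize(c['color'][y-50:y+50,x-50:x+50],(400,400),interpolation=cv2.INTER_CUBIC))
cv2.imwrite('pics/above.png',np.hstack(ims))
E
```

```text
t 3.9 q [32.8  0.9 -9.6 79.5 -0.  40.7] pos [0.4401 0.2835 0.0916] rot [1.7998e+02 2.0000e-02 1.7206e+02] f [ 0.1  0.1 -1.1] open 0.0598 grip 0.0
shift [0.0004 0.0015 0.0896] turn rad -0.008
```

View pics/above.png

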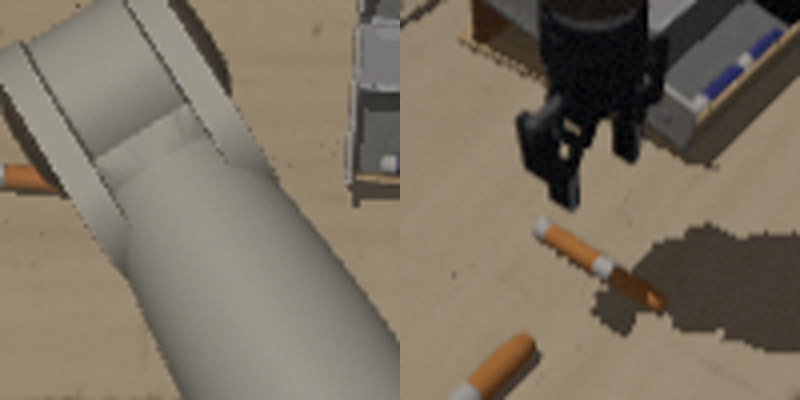

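The arm hides the marker in the top crop. In the scene crop (right half, barrel from about (543,228) to (658,300)) the open fingers are above it and lined up across the barrel. I'll descend.

Request:
arm_command(
  series=[
    [0,0.001,0.025,-0.008],
    [0,0.0015,0.05,-0.008],
    [0,0.0015,0.07,-0.008],
    [0,0.0015,0.08,-0.008],
    [0,0.0015,0.087,-0.008],
  ],
)

```text
time: 4.5
ee_pos: [0.44, 0.2848, 0.0037]
tcp_rot: [-180.0, -0.0, 172.6]
wrist_force: [-0.6, 0.8, 0.9]
opening: 0.0601
grasp_force: 0.0
```

Request:
arm_command(
  series=[
    [0,0,0,0],
    [0,0,0,0],
    [0,0,0,0],
    [0,0,0,0],
    [0,0,0,0],
  ],
  hand=0.005,
  grip_force=25,
)

```text
time: 5.0
ee_pos: [0.4408, 0.2852, 0.0054]
tcp_rot: [179.9, 0.1, 172.6]
wrist_force: [-0.2, -0.2, 6.2]
opening: 0.0159
grasp_force: 25.5
```

Request:
arm_command(
  series=[
    [0,0,0,0],
    [0,0,0,0],
    [0,0,0,0],
    [0,0,0,0],
    [0,0,0,0],
  ],
)

```text
time: 5.5
ee_pos: [0.4408, 0.2852, 0.0054]
tcp_rot: [179.9, 0.1, 172.6]
wrist_force: [0.0, -0.3, 7.0]
opening: 0.0158
grasp_force: 25.5
```

Request:
arm_command(
  series=[
    [0,0,-0.02,0],
    [0,0,-0.06,0],
    [0,0,-0.11,0],
    [0,0,-0.16,0],
    [0,0,-0.21,0],
  ],
)

```text
time: 6.0
ee_pos: [0.4398, 0.2847, 0.2165]
tcp_rot: [180.0, 0.0, 172.6]
wrist_force: [0.2, 0.6, -0.7]
opening: 0.0157
grasp_force: 25.0
```

```bash
python3 go.py .634 .037 .212 265.5
python3 - <<'E'
from h import *
c=bot.camera('scene');x,y=np.round(proj(c,bot.get_obs()['ee_pos'])).astype(int)
cv2.imwrite('pics/lift.png',cv2.resize(c['color'][y-45:y+45,x-45:x+45],(450,450),interpolation=cv2.INTER_CUBIC))
E
```

```text
t 6.0 q [32.9  1.1  4.4 93.3  0.  40.3] pos [0.4398 0.2847 0.2165] rot [1.7999e+02 2.0000e-02 1.7256e+02] f [ 0.2  0.6 -0.7] open 0.0157 grip 24.998181760311127
shift [-0.2246 -0.2205  0.0045] turn rad -1.622
```

View pics/lift.png

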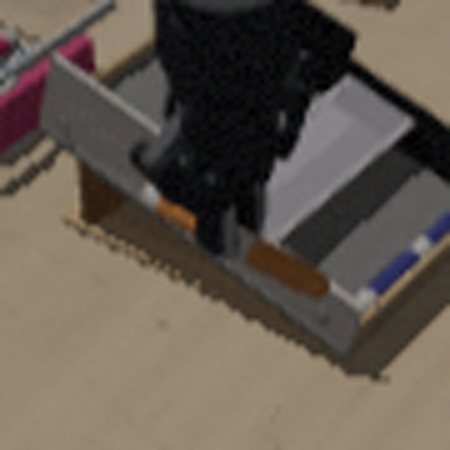

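Held near its middle and level, with the plug at (150,192) and the cap at (325,285). I'll carry it to the mouth.

Request:
arm_command(
  series=[
    [-0.018,-0.018,0,-0.135],
    [-0.036,-0.036,0,-0.27],
    [-0.055,-0.055,0,-0.405],
    [-0.074,-0.073,0,-0.54],
    [-0.094,-0.092,0,-0.675],
  ],
)

```text
time: 6.55
ee_pos: [0.522, 0.1807, 0.2143]
tcp_rot: [180.0, 0.0, -148.4]
wrist_force: [0.5, 0.5, -0.2]
opening: 0.0162
grasp_force: 25.0
```

```bash
python3 go.py .634 .037 .212 265.5
```

```text
t 6.55 q [ 19.1   5.    8.2  93.2   0.  -12.5] pos [0.522  0.1807 0.2143] rot [ 1.8000e+02  1.0000e-02 -1.4843e+02] f [ 0.5  0.5 -0.2] open 0.0162 grip 25.001981556415558
shift [-0.0202 -0.181   0.0023] turn rad -0.941
```

Request:
arm_command(
  series=[
    [-0.003,-0.028,0,-0.135],
    [-0.006,-0.056,0,-0.27],
    [-0.009,-0.084,0,-0.405],
    [-0.012,-0.112,0,-0.54],
    [-0.015,-0.14,0,-0.675],
  ],
)

```text
time: 7.05
ee_pos: [0.6075, 0.0685, 0.2142]
tcp_rot: [-180.0, 0.0, -109.8]
wrist_force: [-0.2, 0.0, -0.1]
opening: 0.0158
grasp_force: 25.0
```

```bash
python3 go.py .634 .037 .212 265.5
```

```text
t 7.05 q [  6.4  13.3  17.6  94.3   0.  -63.8] pos [0.6075 0.0685 0.2142] rot [-180.      0.   -109.77] f [-0.2  0.  -0.1] open 0.0158 grip 25.020130276679993
shift [ 0.0207 -0.0356  0.0022] turn rad -0.267
```

Request:
arm_command(
  series=[
    [0.008,-0.015,0,-0.09],
    [0.014,-0.026,0,-0.18],
    [0.0205,-0.0355,0,-0.265],
    [0.0205,-0.0355,0,-0.265],
    [0.0205,-0.0355,0,-0.265],
  ],
)

```text
time: 7.55
ee_pos: [0.6331, 0.0382, 0.2141]
tcp_rot: [180.0, 0.0, -95.1]
wrist_force: [0.3, 0.0, 0.1]
opening: 0.0155
grasp_force: 25.0
```

```bash
python3 go.py .634 .037 .104 265.5
python3 - <<'E'
from h import *
ims=[]
for n in('top','scene'):
    c=bot.camera(n);x,y=(293,183) if n=='top' else (245,170)
    ims.append(cv2.resize(c['color'][y-55:y+55,x-55:x+55],(400,400),interpolation=cv2.INTER_CUBIC))
cv2.imwrite('pics/over.png',np.hstack(ims))
E
```

```text
t 7.55 q [  3.4  16.7  21.7  95.    0.  -81.5] pos [0.6331 0.0382 0.2141] rot [ 1.7997e+02  1.0000e-02 -9.5070e+01] f [0.3 0.  0.1] open 0.0155 grip 25.01992106437683
shift [ 0.0011 -0.0011  0.1101] turn rad -0.01
```

View pics/over.png

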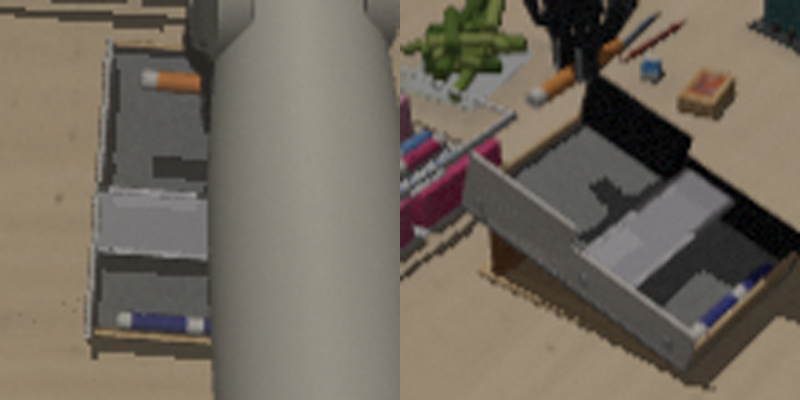

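The marker is above the mouth. In the left crop its white plug, at (150,78), points to the white cheek, parallel with the navy one. I'll lower it.

Request:
arm_command(
  series=[
    [0.001,-0.001,0.025,-0.01],
    [0.001,-0.001,0.05,-0.01],
    [0.001,-0.001,0.075,-0.01],
    [0.001,-0.001,0.095,-0.01],
    [0.001,-0.001,0.112,-0.01],
  ],
)

```text
time: 8.15
ee_pos: [0.6334, 0.0377, 0.1012]
tcp_rot: [180.0, -0.0, -94.4]
wrist_force: [0.2, -0.0, 0.5]
opening: 0.016
grasp_force: 25.0
```

Request:
arm_command(
  series=[
    [0,0,0,0],
    [0,0,0,0],
    [0,0,0,0],
    [0,0,0,0],
    [0,0,0,0],
  ],
)

```text
time: 8.65
ee_pos: [0.6345, 0.0371, 0.1032]
tcp_rot: [-179.9, 0.0, -94.3]
wrist_force: [0.1, 0.1, 0.3]
opening: 0.0158
grasp_force: 25.0
```

```bash
python3 go.py .634 .037 .104 265.5
python3 - <<'E'
from h import *
ims=[]
for n in('top','scene'):
    c=bot.camera(n);x,y=(293,183) if n=='top' else (245,170)
    ims.append(cv2.resize(c['color'][y-55:y+55,x-55:x+55],(400,400),interpolation=cv2.INTER_CUBIC))
cv2.imwrite('pics/low.png',np.hstack(ims))
E
```

```text
t 8.65 q [  3.3  16.    8.6  82.5  -0.  -82.3] pos [0.6345 0.0371 0.1032] rot [-1.7992e+02  1.0000e-02 -9.4340e+01] f [0.1 0.1 0.3] open 0.0158 grip 25.019989013671875
shift [ 0.0001  0.0005 -0.0008] turn rad 0.003
```

View pics/low.png

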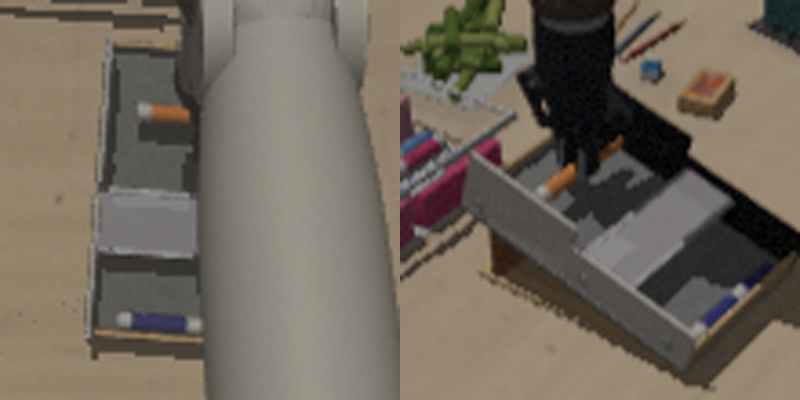

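It is between the cheeks, with the plug at (148,110) left and (543,190) right, clear of the cover and rear board. I'll release it.

Request:
arm_command(
  series=[
    [0,0,0,0],
    [0,0,0,0],
    [0,0,0,0],
    [0,0,0,0],
    [0,0,0,0],
  ],
  hand=0.04,
)

```text
time: 9.25
ee_pos: [0.6341, 0.0371, 0.1023]
tcp_rot: [180.0, -0.0, -94.3]
wrist_force: [-1.1, -0.7, -0.7]
opening: 0.0398
grasp_force: 0.0
```

Request:
arm_command(
  series=[
    [0,0,0,0],
    [0,0,-0.02,0],
    [0,0,-0.06,0],
    [0,0,-0.1,0],
    [0,0,-0.14,0],
  ],
)

```text
time: 9.75
ee_pos: [0.6338, 0.037, 0.2438]
tcp_rot: [180.0, 0.0, -94.3]
wrist_force: [1.0, -0.4, 0.1]
opening: 0.0401
grasp_force: 0.0
```

Request:
arm_command(
  series=[
    [0,0.03,0,0],
    [0,0.06,0,0],
    [0,0.1,0,0],
    [0,0.14,0,0],
    [0,0.18,0,0],
  ],
)

```text
time: 10.25
ee_pos: [0.4531, 0.0507, 0.2422]
tcp_rot: [-180.0, 0.0, -94.3]
wrist_force: [-0.1, 0.4, 0.9]
opening: 0.0398
grasp_force: 0.0
```

Request:
arm_command(
  series=[
    [-0.03,0,0,0],
    [-0.07,0,0,0],
    [-0.11,0,0,0],
    [-0.16,0,0,0],
    [-0.2,0,0,0],
  ],
)

```text
time: 10.75
ee_pos: [0.4695, 0.2523, 0.2424]
tcp_rot: [-180.0, 0.0, -94.3]
wrist_force: [-0.0, 0.3, 0.1]
opening: 0.0401
grasp_force: 0.0
```

```bash
python3 go.py .634 .037 .104 265.5
python3 - <<'E'
from h import *
ims=[]
for n in('top','scene'):
    c=bot.camera(n);x,y=(293,183) if n=='top' else (255,180)
    ims.append(cv2.resize(c['color'][y-55:y+55,x-55:x+55],(400,400),interpolation=cv2.INTER_CUBIC))
cv2.imwrite('pics/rel.png',np.hstack(ims))
E
```

```text
t 10.75 q [ 28.3   2.8   9.1  96.2   0.  -57.4] pos [0.4695 0.2523 0.2424] rot [-1.7997e+02  3.0000e-02 -9.4310e+01] f [-0.   0.3  0.1] open 0.0401 grip 0.0
shift [ 0.2024 -0.1801  0.1384] turn rad 0.003
```

View pics/rel.png

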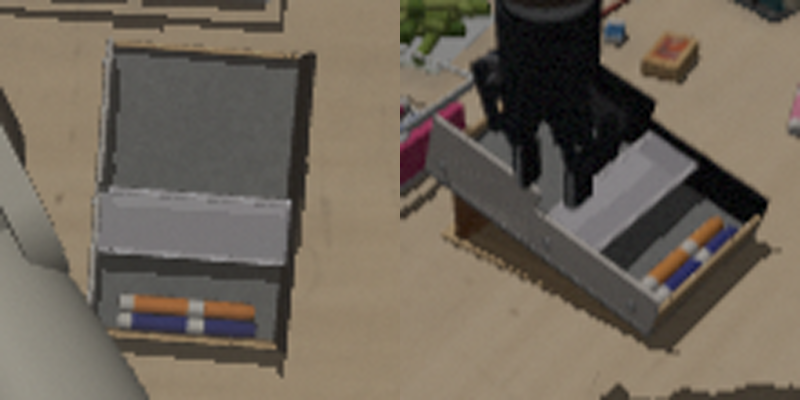

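The orange marker is queued against the navy one, parallel to it, with its plug at (127,300) on the white-cheek side. I'll let it settle briefly and then hand in.

Request:
arm_command(
  series=[
    [0,0,0,0],
    [0,0,0,0],
    [0,0,0,0],
    [0,0,0,0],
    [0,0,0,0],
  ],
)

```text
time: 11.35
ee_pos: [0.4699, 0.2494, 0.2426]
tcp_rot: [-180.0, 0.0, -94.4]
wrist_force: [0.1, -0.3, -0.0]
opening: 0.0401
grasp_force: 0.0
```

Request:
arm_command(
  series=[
    [0,0,0,0],
    [0,0,0,0],
    [0,0,0,0],
    [0,0,0,0],
    [0,0,0,0],
  ],
)

```text
time: 11.85
ee_pos: [0.4698, 0.2501, 0.2423]
tcp_rot: [180.0, 0.0, -94.3]
wrist_force: [-0.0, 0.4, 0.9]
opening: 0.0399
grasp_force: 0.0
```

```bash
python3 -c "
from h import *
print(bot.job_done())"
```

```text
the job is handed in; nothing more can be done
None
```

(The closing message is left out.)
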